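# Open the label machine's cover and hold it for a roll change

### The arm

A 6-joint arm with a two-finger parallel gripper is mounted at the origin on a cart in front of the work surface, level with it; the furniture and walls round the work are solid. World frame = base frame: x ahead of the robot, y to its left, z up, the work surface at z = 0. Lengths are in mm, angles in rad, forces in N, time in s.
With the tool pointing down it reaches from about 400 to 925 mm from the base axis. Payload 12.5 kg.
Tool frame: the origin (TCP) lies midway between the tips of the shut fingers; the grasp point (between the pads) lies 19 mm behind it (env.tcp_to_grasp is the distance from the TCP to the grasp point, in mm); z points along the fingers, y is the line along which they close (so a half turn about z gives the same grasp; the last joint's range is limited). The gripper opens to 95 mm and grips with 3 to 60 N. Pads are 20 mm wide; open, the fingers measure 119 mm over their backs; the gripper's body (75 mm by 180 mm) begins 59 mm behind the grasp point.
Start: joints at [1.003, 0.491, 1.559, -0, 1.092, -0.106], TCP at [278.462, 559.558, 214.661] pointing down, gripper open.
Joint ranges: [-3.1, 3.1], [-0.84, 2.19], [0.05, 2.79], [-1.13, 4.28], [0.06, 2.93], [-2.69, 2.69]. Speed limits (rad/s): [2.22, 2.22, 2.79, 3.14, 3.14, 3.14].

### API

Orientations are given as [roll, pitch, yaw] about the fixed x, y, z axes, in that order (R = Rz(yaw) Ry(pitch) Rx(roll)).
In Python, from cell import env gives the robot as it stands. The module is installed in compiled form; this text tells all that it offers.
- The arm moves only by the tool step_arm, never from a script. Its argument "plan" is a list that holds one entry, the list of rows, each a list of 5 numbers: the shift along the tool's x, y, z in mm, then the turn about the tool's z in degrees, then the opening, from -1 (shut) to 1 (fully open). A call has 1 to 8 rows; each row is the pose to reach, as a shift and turn from the pose commanded when the call began, along the tool's axes at that moment; what a row does not reach only later rows make up. A row lasts 1/12 s, in which the tool goes at most 41.7 mm and 7.16 degrees, less where a joint would pass 70% of its speed; a pose out of reach is approached as far as the arm can. A call with a gripper value outside its range is refused whole. The fingers move at their own pace and stop on an object; the grip force is fixed at half the most. Time passes only in rows, so rows that repeat a pose let the fingers close. It gives the time, the measured TCP pose, the force, the opening and the grip force at its end, in the units of the state.
- env.state(): the state, without advancing time (a new reading comes with each control period).
- env.read_camera(name): name is "scene" or "top" or "wrist"; returns the picture (480x640x3 uint8, blue, green, red); there is no depth.
- env.get_calibration(name): a dict with "K" (3x3 intrinsics, pixels), "D" ([k1, k2, p1, p2, k3] as OpenCV has them; the pictures are not rectified), "extrinsics" (4x4, takes a point from world to camera coordinates). Camera axes: x right, y up, looking along -z (the intrinsics and any distortion apply to the point x, -y, -z); pixel columns grow to the right and rows downward; lengths in mm; the calibration is good to about 2 mm. A picture is of the moment at which its call begins: read the wrist's pose just before it. get_calibration takes no time and is no camera call; for the wrist camera it gives the pose at the moment of the call.
- env.job_done(): hands the job in; it is judged then, once.
The state is a dict: "t": time; "joints": joint angles; "qvel": joint speeds; "tau": joint torques, N m; "eef_pos": TCP position; "tcp_rot": TCP orientation; "ft_force": force on the tool from outside, world axes, zero at the start; "moment": the same for the moment, N m; "opening": opening from 0.0 (shut) to 1.0 (fully open); "grip_force": force on a finger pad.
Only numpy, scipy, OpenCV 4.12 (cv2) and the standard library are available. Lean on these libraries where they do the work, as an engineer would, in place of code of your own. Each camera call takes 0.05 s, during which the arm holds its last target. There are 200 camera calls.

### The job

A colleague is going to change the label roll: switch the label machine off at its red main switch, then try whether the cover lifts by its handle before you touch the blue release. If it is caught, let it down and push the release fully back to free it; then swing the cover up. Finish while holding the cover open by its handle at about 60 degrees, still and clear of its stop, without ever letting it slam and without shoving the things that lie beside the machine.

Things in the scene. Friction and masses are not known exactly. Their poses are not given: they have to be found in the camera images.
- labeller: white benchtop label machine, 300 mm deep (own x), 280 mm wide (y), deck 120 mm high, fixed. Origin: centre of its underside; +x to its back (hinge side), z up, front with label slot at -x. Grey cover with smoked window in mid-deck (y -70 to +70 mm, 12 mm proud of the deck); red main switch on the strip at -y, blue release slide on the strip at +y.
- main_switch (a joint): angle of the red main switch (rad): 0 = ON (the start), 1.05 = OFF, 60 degrees counter-clockwise seen from above. It snaps over centre (about 0.15 N m): past the middle it runs on to its stop by itself. While it is on, a tongue on its shaft bars the cover.
- switch_grip (a point): point on the vertical axis of the switch handle, 14 mm below its top, where fingers can take it. The handle is an upright red bar 52 long, 13 thick, 34 mm high on a red disc 44 mm across, whose top lies 20 mm below this point. The point's x runs along the bar (at ON along the machine's x); it turns with the handle. Grip across the thickness from above.
- cover (a joint): opening angle of the cover (rad): 0 shut, 1.25 its stop. Hinged at its back edge, about 0.45 kg, falls shut from any angle when let go. If its hidden catch is caught, it lifts only about 0.035 rad (6 mm at the handle) and stops hard; if not, it comes up freely with about 3 N at the handle. Which it is cannot be seen.
- cover_handle (a point): middle of the bar of the black bow handle on the cover: round, 11 mm thick, 85 mm long, along the machine's y, its centre 42 mm above the cover's top; can be taken across from above and turns between the fingers as the cover swings. With the cover shut it lies 175 mm in front of the hinge line (machine's -x) and 50 mm above it.
- cover_hinge (a point): middle of the cover's hinge line, which runs along the machine's y at the back edge of the cover.
- release (a joint): travel of the blue release slide (m): 0 = home (the start, whether the catch is caught or not), 0.016 = fully back. It moves along the machine's +x, needs about 3 N and stays where it is left; past 0.013 it has tripped the catch, which then stays open.
- release_top (a point): centre of the top of the blue release slide, a block 34 mm long (machine's x), 24 mm wide, 17 mm high, its top 18 mm above the deck. Can be pushed on its front face or pinched across its width. Moves with the slide.
- label_roll: bystander, to be left where it is: spare roll of labels, 81 mm across, 52 mm high. Origin: centre of its underside.
- scanner: bystander, to be left where it is: hand-held barcode scanner lying on its side, 180 x 151 x 54 mm. Origin: centre of its underside.
- clipboard: bystander, to be left where it is: brown clipboard lying flat, 320 x 228 x 21 mm. Origin: centre of its underside.
- screwdriver: bystander, to be left where it is: screwdriver with red handle, 198 mm long. Origin: centre of its underside.
- tape_yellow: bystander, to be left where it is: roll of yellow tape, 81 mm across, 19 mm high. Origin: centre of its underside.

How it is judged (in metres and radians):
On the way, in this order (a step that is already met when the one before it is completed fails the run):
1. the main switch is off (value of joint main_switch above 0.95 rad), for 0.2 s.
2. the cover has been tried: raised a little by the fingers with the release still home and the switch off (value of joint main_switch above 0.95 rad and value of joint cover above 0.018 rad and value of joint release below 0.003 m and contact force between the fingers and cover above 0.5 N), for 0.1 s.
3. the cover is lifted well open (value of joint main_switch above 0.95 rad and value of joint cover above 0.8 rad), for 0.2 s.
At the end, for the whole second after the job is handed in: The main switch is off (past 0.95 rad) and the fingers hold the cover still (slower than 0.08 rad/s, touching it with over 0.8 N) between 0.87 and 1.20 rad (50 to 69 degrees) open (value of joint main_switch above 0.95 rad and value of joint cover between 0.87 and 1.2 rad and velocity of joint cover between -0.08 and 0.08 rad/s and contact force between the fingers and cover above 0.8 N); the arm keeps its last pose, push and grip.
It fails at once if the cover slams (falls shut faster than 3.5 rad/s) (velocity of joint cover below -3.5 rad/s).
It fails at once if a thing beside the machine is shoved more than 30 mm (distance of any of label_roll, scanner, clipboard, screwdriver, tape_yellow from where it was at the start of the episode above 0.03 m).
It also fails if it takes over 72 s, if anything falls off the work surface, if the arm or the gripper's body presses on something with over 40 N, if the wrist force passes 120 N, or if a joint passes its speed limit or range.

## Working session

There is one attempt and no reset: what is moved stays moved. The work goes in short steps, Python scripts to look and compute and a tool call to move; the robot and the scene stay as the last step left them, time stands still between calls to the robot, and variables do not carry over. Pictures are saved under pics/ and viewed, at most 10 in all, crops included, and the job is handed in when it is done.

Besides the shell and the picture viewer there is one more tool, called after ">>>" as name(argument=value, ...), one argument or row to a line, values as JSON. step_arm: Moves the arm, as the interface text tells. Its arguments: {"type":"object","properties":{"plan":{"type":"array"}},"required":["plan"]}

```bash
mkdir -p pics
python3 - <<'E'
from cell import env
import cv2
for n in("scene","top"):
    cv2.imwrite(f"pics/{n}0.png",env.read_camera(n))
    c=env.get_calibration(n);print(n,c["K"],c["D"],c["extrinsics"])
s=env.state();print(s,env.tcp_to_grasp)
E
```

```text
scene [[560.0717619    0.         331.23868547]
 [  0.         560.0717619  247.82928817]
 [  0.           0.           1.        ]] [-0.00044348  0.          0.          0.          0.        ] [[ 3.26962425e-01 -9.44820814e-01  2.02287456e-02 -1.71583158e+02]
 [ 5.34038686e-01  2.02383299e-01  8.20879822e-01 -4.29905825e+02]
 [-7.79678302e-01 -2.57593925e-01  5.70742600e-01 -1.02005715e+03]
 [ 0.00000000e+00  0.00000000e+00  0.00000000e+00  1.00000000e+00]]
top [[624.68549637   0.         326.50851752]
 [  0.         624.68549637 244.33120828]
 [  0.           0.           1.        ]] [-0.08427091  0.          0.          0.          0.        ] [[-2.36095172e-03 -9.99993034e-01  2.89112225e-03  1.15381094e+01]
 [ 9.80792194e-01 -1.75170848e-03  1.95047698e-01 -5.65734048e+02]
 [-1.95041275e-01  3.29608833e-03  9.80789497e-01 -1.79406373e+03]
 [ 0.00000000e+00  0.00000000e+00  0.00000000e+00  1.00000000e+00]]
{'t': 0.1, 'joints': array([ 1.00341576e+00,  4.91525759e-01,  1.55940207e+00, -1.41413017e-05,
        1.09168593e+00, -1.05655170e-01]), 'qvel': array([-9.76460111e-04, -2.05823325e-03, -8.92711354e-04,  9.71088233e-04,
       -1.01188790e-03, -5.98294089e-06]), 'tau': array([ 3.88374916e-03, -6.13615823e+01, -2.58603680e+01,  6.94257603e-02,
        4.69880900e-02, -4.36988250e-05]), 'eef_pos': array([278.32941657, 559.36190928, 214.0990574 ]), 'tcp_rot': array([-3.14057592e+00, -9.52121671e-05,  2.67987373e+00]), 'ft_force': array([ 1.09335417, -0.45670805,  0.32080288]), 'moment': array([0.02433941, 0.01907558, 0.01863714]), 'grip_force': 0.0, 'opening': 1.0001618275944495} 18.8
```

View pics/scene0.png

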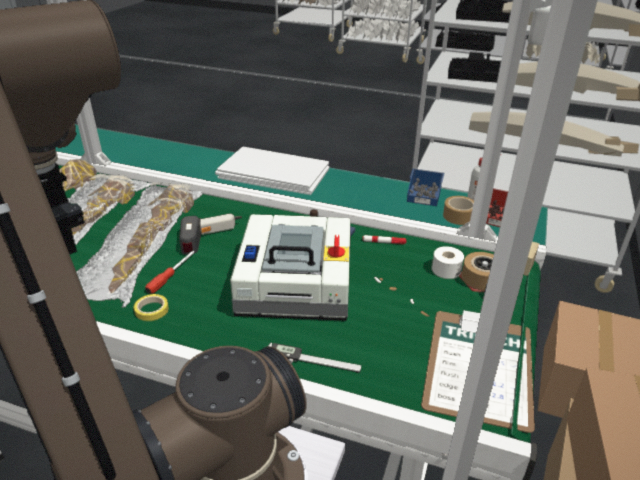

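View pics/top0.png

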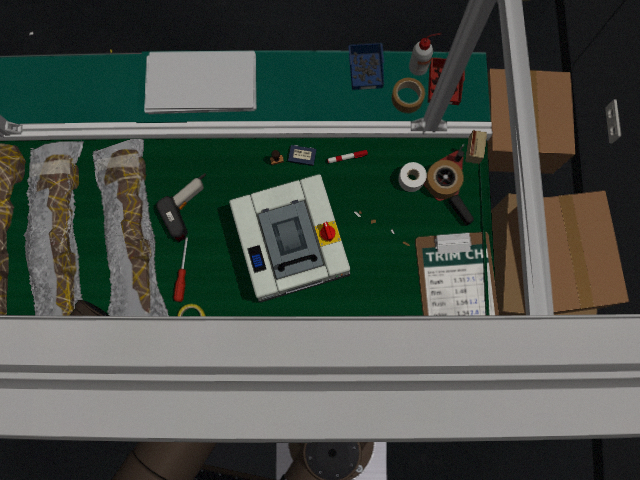

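The scene view shows the labeller, with the red switch at about (337,247), the blue part at (251,254) and the black handle at (292,255). In the top view those are at about (327,232), (257,258) and (297,265). The scanner and screwdriver lie to the left of the machine.

```bash
cat > h.py <<'E'
import numpy as np,cv2
from cell import env
def ray(cal,px):
    E=np.array(cal["extrinsics"]);R=E[:3,:3];t=E[:3,3]
    u=cv2.undistortPoints(np.array(px,float).reshape(-1,1,2),np.array(cal["K"]),np.array(cal["D"])).reshape(-1,2)
    d=np.c_[u[:,0],-u[:,1],-np.ones(len(u))]@R
    return -R.T@t,d/np.linalg.norm(d,axis=1)[:,None]
def onz(cal,px,z):
    c,d=ray(cal,px);return c+d*((z-c[2])/d[:,2])[:,None]
def tri(c1,p1,c2,p2):
    a,d=ray(c1,[p1]);b,e=ray(c2,[p2]);d=d[0];e=e[0]
    s=np.linalg.lstsq(np.c_[d,-e],b-a,rcond=None)[0]
    P=a+s[0]*d;Q=b+s[1]*e;return (P+Q)/2,np.linalg.norm(P-Q)
E
python3 - <<'E'
from h import *
T=cv2.imread("pics/top0.png");S=cv2.imread("pics/scene0.png")
ct=env.get_calibration("top");cs=env.get_calibration("scene")
def mask(I,roi,lo,hi,nm):
    x0,y0,x1,y1=roi;h=cv2.cvtColor(I[y0:y1,x0:x1],cv2.COLOR_BGR2HSV)
    m=cv2.inRange(h,lo,hi);
    n,l,st,ce=cv2.connectedComponentsWithStats(m);i=1+np.argmax(st[1:,4])
    c=max(cv2.findContours((l==i).astype('uint8'),0,1)[0],key=cv2.contourArea)
    b=cv2.boxPoints(cv2.minAreaRect(c))+[x0,y0]
    print(nm,st[i,4],ce[i]+[x0,y0],b.round(1).tolist());return ce[i]+[x0,y0],b
R=((0,150,90),(8,255,255));B=((100,120,30),(130,255,255))
for n,I,roi in(("top",T,(220,165,360,305)),("scene",S,(225,205,360,325))):
    mask(I,roi,*R,n+" red");mask(I,roi,*B,n+" blue")
    mask(I,roi,(0,0,0),(179,255,45),n+" black")
    c,b=mask(I,roi,(0,0,120),(179,60,255),n+" white")
    if n=="top":print(onz(ct,b,120).round(0).tolist())
a=cv2.resize(T[170:305,222:357],(580,580),interpolation=cv2.INTER_CUBIC)
cv2.imwrite("pics/ct.png",a)
cv2.imwrite("pics/cs.png",cv2.resize(S[205:325,225:360],None,fx=5,fy=5,interpolation=cv2.INTER_CUBIC)[:600])
E
```

```text
top red 108 [329.31481481 230.88888889] [[323.0, 223.0], [330.8, 220.4], [336.2, 236.6], [328.4, 239.2]]
top blue 118 [256.93220339 260.28813559] [[251.0, 255.0], [259.7, 252.8], [262.9, 265.5], [254.2, 267.7]]
top black 5752 [282.48904729 219.40803199] [[220.0, 165.0], [359.0, 165.0], [359.0, 303.0], [220.0, 303.0]]
top white 5108 [286.65740016 231.39604542] [[227.6, 200.5], [321.0, 172.5], [350.0, 269.5], [256.7, 297.5]]
[[683.0, 297.0, 120.0], [767.0, 26.0, 120.0], [480.0, -56.0, 120.0], [401.0, 207.0, 120.0]]
scene red 174 [336.06896552 249.03448276] [[327.0, 253.0], [335.6, 235.8], [348.8, 242.4], [340.2, 259.6]]
scene blue 134 [250.1641791  252.20149254] [[244.0, 246.0], [256.0, 246.0], [256.0, 258.0], [244.0, 258.0]]
scene black 280 [289.38214286 316.83571429] [[233.9, 316.5], [234.0, 313.0], [345.1, 316.8], [345.0, 320.4]]
scene white 8546 [295.23063421 254.99216007] [[230.1, 299.0], [234.0, 200.9], [359.7, 205.9], [355.8, 304.0]]
```

View pics/ct.png

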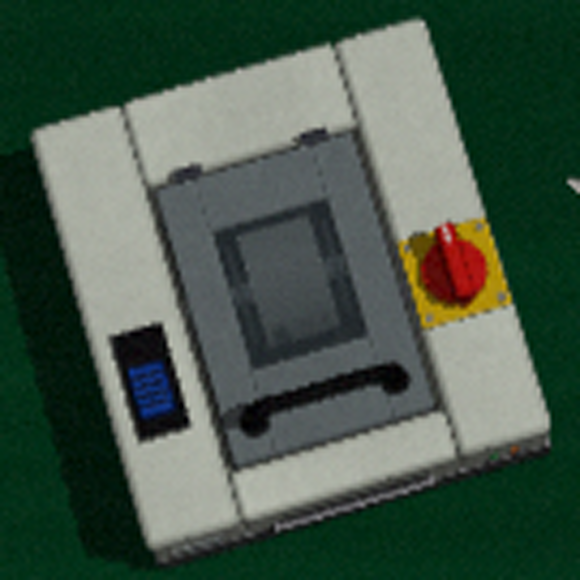

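View pics/cs.png

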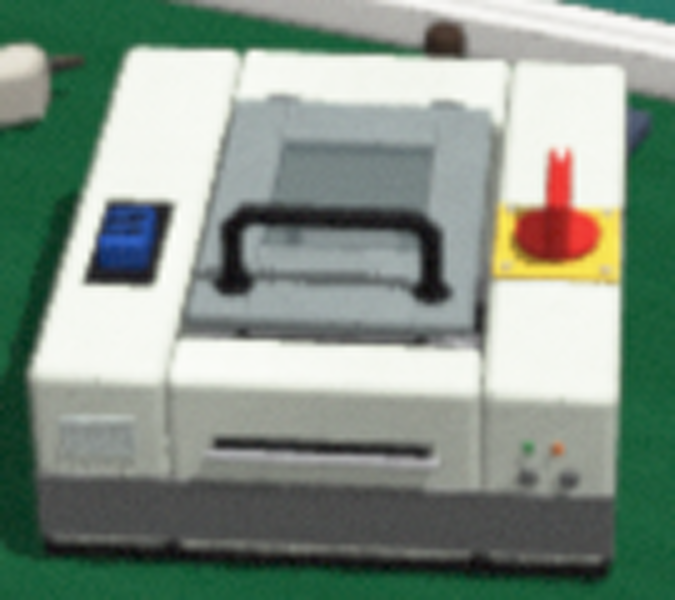

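The crops show the deck corners, the handle bar, the yellow switch plate centred at crop (456,273), and the blue slide in a black recess at (150,390).

Run:
```python
from h import *
ct=env.get_calibration("top");cs=env.get_calibration("scene")
t=lambda p:np.array(p)/4.296+[222-.4,170-.4]
s=lambda p:np.array(p)/5+[225-.4,205-.4]
C=onz(ct,[t(p) for p in((33,130),(425,20),(550,425),(153,548))],120)
print("corners",C.round(1).tolist())
w=C[1]-C[0];print([np.linalg.norm(C[i]-C[i-1]).round(1) for i in range(4)])
m=C.mean(0);xd=(C[0]+C[1]-C[2]-C[3])/2;wd=(C[0]+C[3]-C[1]-C[2])/2;yaw=np.arctan2(xd[1],xd[0]);print("centre",m,"yaw",np.degrees(yaw),np.degrees(np.arctan2(-wd[0],wd[1])))
R=lambda a:np.array([[np.cos(a),-np.sin(a)],[np.sin(a),np.cos(a)]])
SC=onz(cs,[s(p) for p in((132,48),(627,65),(615,400),(35,380))],120);print("scene corners",SC.round(1).tolist(),SC.mean(0))
for n,a,b,z in(("bar",(325,385),(333,216),174),("barL",(255,400),(240,213),174),("plate",(456,273),(560,243),121),("blue",(150,388),(128,238),130),("knobtop",(448,236),(560,155),160)):
    pt=onz(ct,[t(a)],z)[0];ps=onz(cs,[s(b)],z)[0];T,e=tri(ct,t(a),cs,s(b))
    print(n,pt.round(1),ps.round(1),T.round(1),round(e,1),"local",((T-m)[:2]@R(yaw)).round(1),((pt-m)[:2]@R(yaw)).round(1))
print(env.get_calibration("wrist")["extrinsics"])
```

```text
corners [[685.1, 292.5, 120.0], [761.9, 27.6, 120.0], [482.9, -54.8, 120.0], [401.8, 205.8, 120.0]]
[np.float64(296.3), np.float64(275.9), np.float64(290.9), np.float64(272.9)]
centre [582.94180838 117.78283667 120.        ] yaw 16.7343127758064 16.723336307866745
scene corners [[684.5, 294.5, 120.0], [766.2, 30.9, 120.0], [479.6, -53.6, 120.0], [398.2, 206.4, 120.0]] [582.12197136 119.56569964 120.        ]
bar [500.6  91.5 174. ] [501.1  96.6 174. ] [499.2  93.4 176.2] 4.5 local [-87.2   0.8] [-86.5  -1.5]
barL [490.9 136.3 174. ] [487.7 139.  174. ] [490.2 138.1 172.7] 3.9 local [-82.9  46.2] [-82.8  44.2]
plate [585.4   7.  121. ] [589.6  10.7 121. ] [584.1   7.9 125.4] 2.0 local [ -30.5 -105.5] [ -29.5 -106.8]
blue [506.4 208.7 130. ] [505.4 209.5 130. ] [506.2 209.3 129.6] 1.2 local [-47.2 109.7] [-47.1 109.1]
knobtop [601.7  12.3 160. ] [609.7  18.5 160. ] [599.4  13.7 167.6] 2.9 local [ -14.2 -104.4] [ -12.4 -106.4]
[[ 4.44755504e-01  8.95651376e-01 -1.07397253e-03 -6.23581396e+02]
 [-8.69230030e-01  4.31345675e-01 -2.41619666e-01  2.72451767e+01]
 [-2.15943733e-01  1.08395206e-01  9.70370436e-01 -3.89878568e+02]
 [ 0.00000000e+00  0.00000000e+00  0.00000000e+00  1.00000000e+00]]
```

```bash
cat >> h.py <<'E'
from scipy.spatial.transform import Rotation as Ro
M=np.array([582.5,118.5]);YAW=16.73
def w(lx,ly):
    a=np.radians(YAW);return M+[lx*np.cos(a)-ly*np.sin(a),lx*np.sin(a)+ly*np.cos(a)]
def go(xy,z,yaw):  # TCP target -> tool shift, turn
    s=env.state();r=Ro.from_euler("xyz",s["tcp_rot"]);d=np.r_[xy,z]-s["eef_pos"]
    t=-((yaw-np.degrees(s["tcp_rot"][2])+180)%360-180)
    print("shift",r.inv().apply(d).round(1),"turn",round(t,1),"t",s["t"],"tcp",s["eef_pos"].round(1),"yaw",np.degrees(s["tcp_rot"][2]).round(1),"q",s["joints"].round(2),"f",s["ft_force"].round(1),"op",round(s["opening"],3),s["grip_force"])
E
python3 -c "
from h import *
go(w(-30,-106),250,16.73)"
```

```text
shift [-519.4 -357.1  -35.6] turn 136.8 t 0.1 tcp [278.3 559.4 214.1] yaw 153.5 q [ 1.    0.49  1.56 -0.    1.09 -0.11] f [ 1.1 -0.5  0.3] op 1.0 0.0
```

>>> step_arm(
  plan=[
    [[-20,-13,-20,6,-0.2],[-50,-35,-36,12,-0.2],[-82,-57,-36,18,-0.2],[-114,-79,-36,24,-0.2],[-146,-101,-36,30,-0.2],[-178,-123,-36,36,-0.2],[-210,-145,-36,42,-0.2],[-242,-167,-36,48,-0.2]],
  ],
)

```text
t: 0.77
eef_pos: [421.1, 300.4, 250.6]
tcp_rot: [-3.141, 0.0, 1.837]
ft_force: [0.5, 0.4, -0.2]
opening: 0.5
grip_force: 0.0
```

```bash
python3 -c "
from h import *
go(w(-30,-106),250,16.73)"
```

```text
shift [-324.7   80.5    0.6] turn 88.5 t 0.7667 tcp [421.1 300.4 250.6] yaw 105.3 q [0.49 0.3  1.77 0.   1.07 0.23] f [ 0.5  0.4 -0.2] op 0.5 0.0
```

>>> step_arm(
  plan=[
    [[-36,9,0,7,-0.2],[-74,18,0,14,-0.2],[-111,27,0,21,-0.2],[-148,36,0,28,-0.2],[-185,45,0,35,-0.2],[-222,54,0,42,-0.2],[-260,63,0,49,-0.2],[-297,73,0,56,-0.2]],
  ],
)

```text
t: 1.43
eef_pos: [571.0, 33.7, 250.4]
tcp_rot: [-3.141, 0.0, 0.858]
ft_force: [0.4, 0.3, -0.4]
opening: 0.404
grip_force: 0.0
```

```bash
python3 -c "
from h import *
go(w(-30,-106),250,16.73)"
```

```text
shift [-10.5  26.6   0.4] turn 32.5 t 1.4333 tcp [571.   33.7 250.4] yaw 49.2 q [-0.06  0.38  1.64  0.    1.12  0.66] f [ 0.4  0.3 -0.4] op 0.404 0.0
```

>>> step_arm(
  plan=[
    [[-5,13,0,7,-0.2],[-11,27,0,14,-0.2],[-11,27,0,21,-0.2],[-11,27,0,28,-0.2],[-11,27,0,32.5,-0.2],[-11,27,0,32.5,-0.2]],
  ],
)

```text
t: 1.93
eef_pos: [583.9, 9.6, 250.3]
tcp_rot: [-3.141, 0.001, 0.294]
ft_force: [-0.0, 0.1, -0.6]
opening: 0.4
grip_force: 0.0
```

```bash
python3 -c "
from h import *
go(w(-30,-106),137,16.73)
c=env.get_calibration('wrist');I=env.read_camera('wrist');cv2.imwrite('pics/w1.png',I)
import pickle;pickle.dump(c,open('w1.pkl','wb'))
h=cv2.cvtColor(I,cv2.COLOR_BGR2HSV)
m=cv2.inRange(h,(0,150,90),(8,255,255))
print(c['K'],c['D'],cv2.connectedComponentsWithStats(m)[2:][0][1:].tolist()[:6])
"
```

```text
shift [1.000e-01 1.300e+00 1.133e+02] turn 0.1 t 1.9333 tcp [583.9   9.6 250.3] yaw 16.8 q [-0.1   0.4   1.62  0.    1.13  1.18] f [-0.   0.1 -0.6] op 0.4 0.0
[[388.75698597   0.         319.79619169]
 [  0.         388.75698597 236.24738309]
 [  0.           0.           1.        ]] [-0.04773027  0.          0.          0.          0.        ] [[293, 203, 57, 71, 2311], [311, 204, 1, 1, 1]]
```

View pics/w1.png

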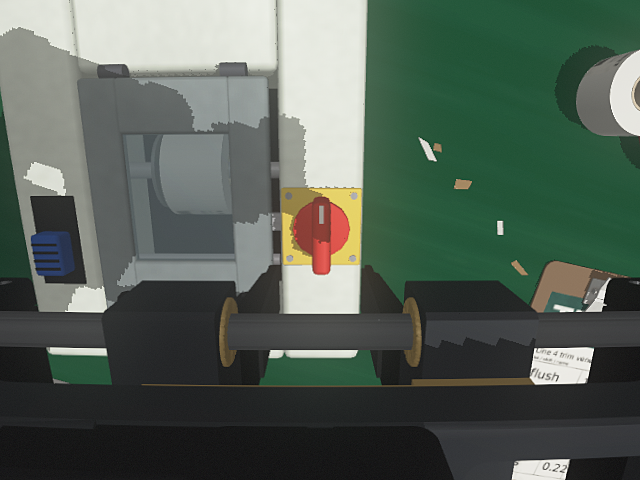

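The wrist view shows the switch plate at about (321,227) and the red bar running up the image at column 321. The blue slide is at (50,254) in its recess.

```bash
python3 -c "
from h import *
import pickle;c=pickle.load(open('w1.pkl','rb'))
a=np.radians(YAW);R=np.array([[np.cos(a),-np.sin(a)],[np.sin(a),np.cos(a)]])
def p(n,px,z):
    P=onz(c,px,z);print(n,P.round(1).tolist(),((P[:,:2]-M)@R).round(1).tolist())
p('plate',[(281,188),(361,187),(362,265),(282,266),(321.5,226.5)],121)
p('disc',[(294,228),(349,228),(321.5,227)],130)
p('bartop',[(321,198),(321,250),(321,274)],165)
p('bluebox top',[(32,234),(64,232)],138)
p('recess',[(31,197),(74,196),(86,283)],120)
p('deck edge right, cover edges',[(366,100),(278,240)],120)
print(ray(c,[(1,1)])[0])
"
```

```text
plate [[604.0, 46.6, 121.0], [622.6, -12.1, 121.0], [563.0, -32.7, 121.0], [543.4, 29.0, 121.0], [584.0, 7.9, 121.0]] [[-0.1, -75.0], [0.8, -136.6], [-62.2, -139.2], [-63.3, -74.5], [-30.4, -106.3]]
disc [[578.7, 28.3, 130.0], [590.9, -12.0, 130.0], [585.5, 8.4, 130.0]] [[-29.6, -85.2], [-29.5, -127.4], [-28.8, -106.3]]
bartop [[611.7, 16.9, 165.0], [577.5, 6.5, 165.0], [560.9, 1.4, 165.0]] [[-1.3, -105.7], [-37.0, -105.8], [-54.4, -105.9]]
bluebox top [[517.5, 220.4, 138.0], [526.6, 195.9, 138.0]] [[-32.9, 116.3], [-31.2, 90.2]]
recess [[539.7, 237.0, 120.0], [550.7, 202.7, 120.0], [480.3, 182.4, 120.0]] [[-6.9, 125.8], [-6.2, 89.8], [-79.4, 90.6]]
deck edge right, cover edges [[684.7, 4.3, 120.0], [563.1, 37.9, 120.0]] [[64.9, -138.8], [-41.8, -71.6]]
[647.61277948  28.52273959 420.33728837]
```

>>> step_arm(
  plan=[
    [[0,1,40,0,-0.2],[0,1,75,0,-0.2],[0,1,98,0,-0.2],[0,1,108,0,-0.2],[0,1,113,0,-0.2],[0,1,113,0,-1],[0,1,113,0,-1],[0,1,113,0,-1]],
  ],
)

```text
t: 2.65
eef_pos: [585.0, 8.8, 139.1]
tcp_rot: [3.141, -0.002, 0.298]
ft_force: [-1.0, -0.8, 0.3]
opening: 0.245
grip_force: 0.0
```

>>> step_arm(
  plan=[
    [[0,0,0,0,-1],[0,0,0,0,-1]],
  ],
)

```text
t: 2.82
eef_pos: [584.7, 9.0, 138.8]
tcp_rot: [3.141, -0.002, 0.298]
ft_force: [-0.8, 0.2, 5.0]
opening: 0.134
grip_force: 30.0
```

>>> step_arm(
  plan=[
    [[0,0,0,-7,-1],[0,0,0,-14,-1],[0,0,0,-21,-1],[0,0,0,-28,-1],[0,0,0,-35,-1],[0,0,0,-42,-1],[0,0,0,-49,-1],[0,0,0,-56,-1]],
  ],
)

```text
t: 3.48
eef_pos: [585.0, 8.9, 138.7]
tcp_rot: [3.139, -0.001, 1.281]
ft_force: [1.0, 1.7, 3.9]
opening: 0.132
grip_force: 30.0
```

>>> step_arm(
  plan=[
    [[0,0,0,-5,-1],[0,0,0,-5,-1],[0,0,0,-5,-1],[0,0,0,-5,-1]],
  ],
)

```text
t: 3.82
eef_pos: [585.0, 8.9, 138.7]
tcp_rot: [3.139, -0.001, 1.358]
ft_force: [0.0, 0.7, 6.0]
opening: 0.131
grip_force: 30.1
```

>>> step_arm(
  plan=[
    [[0,0,0,0,-0.2],[0,0,0,0,-0.2],[0,0,0,0,-0.2],[0,0,-30,0,-0.2],[0,0,-65,0,-0.2],[0,0,-90,0,-0.2],[0,0,-100,0,-0.2]],
  ],
)

```text
t: 4.4
eef_pos: [585.2, 8.7, 241.1]
tcp_rot: [3.137, -0.0, 1.361]
ft_force: [1.0, -0.1, -0.4]
opening: 0.4
grip_force: 0.0
```

```bash
python3 -c "
from h import *
go(w(-85.5,0),230,106.73)
I=env.read_camera('scene');cv2.imwrite('pics/s2.png',cv2.resize(I[205:325,225:360],None,fx=4,fy=4))
"
```

```text
shift [  65.7 -100.5   10.7] turn -28.7 t 4.4 tcp [585.2   8.7 241.1] yaw 78.0 q [-0.1   0.41  1.63 -0.    1.1   0.11] f [ 1.  -0.1 -0.4] op 0.4 0.0
```

View pics/s2.png

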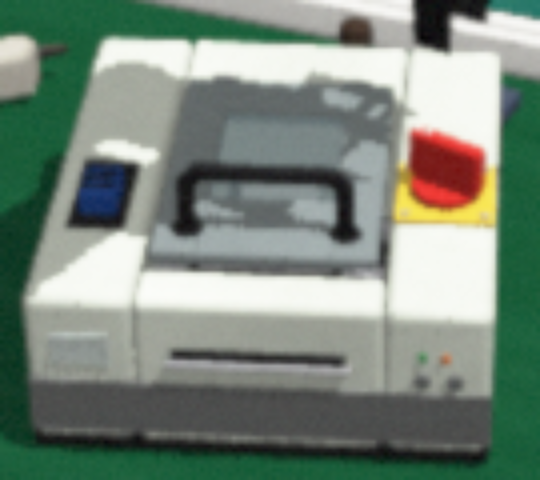

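The switch bar at (447,160) has turned, so the machine is off. Next is the handle.

>>> step_arm(
  plan=[
    [[16,-25,0,-6,-0.2],[33,-50,0,-12,-0.2],[49,-75,5,-18,-0.2],[60,-92,10,-24,-0.2],[66,-100,11,-28.5,-0.2],[66,-100,11,-28.5,-0.2]],
  ],
)

```text
t: 4.95
eef_pos: [498.2, 95.3, 225.3]
tcp_rot: [-3.139, -0.001, 1.864]
ft_force: [0.5, -1.0, 0.3]
opening: 0.399
grip_force: 0.0
```

```bash
python3 -c "
from h import *
go(w(-85.5,0),155,106.73)
c=env.get_calibration('wrist');I=env.read_camera('wrist');cv2.imwrite('pics/w2.png',I)
import pickle;pickle.dump(c,open('w2.pkl','wb'))
"
```

```text
shift [-2.1  2.1 70.3] turn 0.1 t 4.95 tcp [498.2  95.3 225.3] yaw 106.8 q [ 0.06  0.31  1.83  0.    1.   -0.24] f [ 0.5 -1.   0.3] op 0.399 0.0
```

View pics/w2.png

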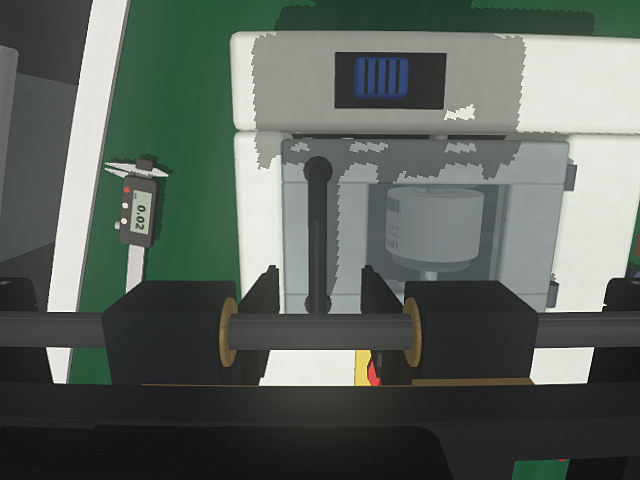

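The bar runs at column 318, rows 170–300, and is centred between the fingers. The release slide spans about (355–410, 57–98).

```bash
python3 -c "
from h import *
import pickle;c=pickle.load(open('w2.pkl','rb'))
a=np.radians(YAW);R=np.array([[np.cos(a),-np.sin(a)],[np.sin(a),np.cos(a)]])
def p(n,px,z):
    P=onz(c,px,z);print(n,P.round(1).tolist(),((P[:,:2]-M)@R).round(1).tolist())
p('bar',[(318,170),(318,300)],174)
p('rel top',[(355,58),(409,58),(409,97),(355,97)],138)
p('recess',[(335,53),(446,54),(444,108),(334,106)],120)
"
```

```text
bar [[481.3, 143.1, 174.0], [504.1, 67.7, 174.0]] [[-89.8, 52.7], [-89.7, -26.1]]
rel top [[483.8, 213.0, 138.0], [515.8, 222.9, 138.0], [523.6, 201.0, 138.0], [490.9, 191.0, 138.0]] [[-67.3, 118.9], [-33.8, 119.2], [-32.7, 96.0], [-66.8, 95.8]]
recess [[470.6, 215.8, 120.0], [541.1, 237.1, 120.0], [552.0, 204.3, 120.0], [480.0, 183.5, 120.0]] [[-79.1, 125.4], [-5.5, 125.5], [-4.5, 91.0], [-79.4, 91.7]]
```

>>> step_arm(
  plan=[
    [[0,1,30,0,-0.2],[0,1,55,0,-0.2],[0,1,66,0,-0.2],[0,1,70,0,-0.2],[0,1,71,0,-1],[0,1,71,0,-1],[0,1,71,0,-1],[0,1,71,0,-1]],
  ],
)

```text
t: 5.67
eef_pos: [500.2, 93.9, 156.2]
tcp_rot: [-3.139, 0.0, 1.859]
ft_force: [-17.8, -10.1, 12.5]
opening: 0.172
grip_force: 9.4
```

>>> step_arm(
  plan=[
    [[0,0,0,0,-1],[0,0,0,0,-1]],
  ],
)

```text
t: 5.83
eef_pos: [497.1, 93.1, 156.1]
tcp_rot: [-3.133, 0.0, 1.86]
ft_force: [-20.9, -11.5, 14.3]
opening: 0.105
grip_force: 30.0
```

>>> step_arm(
  plan=[
    [[0,-2,0,0,-1],[0,-4,0,0,-1],[0,-4,0,0,-1]],
  ],
)

```text
t: 6.08
eef_pos: [497.2, 93.0, 156.2]
tcp_rot: [3.141, 0.0, 1.859]
ft_force: [-2.0, -2.3, 1.3]
opening: 0.109
grip_force: 30.0
```

>>> step_arm(
  plan=[
    [[0,0,-1.5,0,-1],[0,0,-3,0,-1],[0,0,-4.5,0,-1],[0,0,-5,0,-1],[0,0,-5,0,-1],[0,0,-5,0,-1]],
  ],
)

```text
t: 6.58
eef_pos: [498.5, 93.3, 160.9]
tcp_rot: [3.139, 0.001, 1.859]
ft_force: [5.7, -1.8, -6.1]
opening: 0.106
grip_force: 30.0
```

>>> step_arm(
  plan=[
    [[0,0,-1,0,-1],[0,0,-2,0,-1],[0,0,-3,0,-1],[0,0,-4,0,-1],[0,0,-4,0,-1],[0,0,-4,0,-1]],
  ],
)

```text
t: 7.08
eef_pos: [499.1, 93.5, 163.4]
tcp_rot: [3.139, 0.0, 1.859]
ft_force: [15.4, 0.9, -27.6]
opening: 0.109
grip_force: 30.0
```

The force climbed to about 28 N after 7 mm, so the catch is holding. I'll let the cover down and go to the release.

>>> step_arm(
  plan=[
    [[0,0,3,0,-1],[0,0,6,0,-1],[0,0,9,0,-1],[0,0,9.5,0,-1],[0,0,9.5,0,-1],[0,0,9.5,0,-0.3],[0,0,9.5,0,-0.3],[0,0,9.5,0,-0.3]],
  ],
)

```text
t: 7.75
eef_pos: [497.4, 93.5, 155.4]
tcp_rot: [3.141, -0.0, 1.859]
ft_force: [0.8, -0.2, -0.0]
opening: 0.259
grip_force: 0.0
```

>>> step_arm(
  plan=[
    [[0,0,0,0,-0.3],[0,0,-30,0,-0.3],[0,0,-60,0,-0.3],[0,0,-70,0,-0.3],[0,0,-70,0,-0.3]],
  ],
)

```text
t: 8.17
eef_pos: [498.2, 93.4, 227.3]
tcp_rot: [3.137, 0.001, 1.86]
ft_force: [-0.1, -0.2, -0.3]
opening: 0.347
grip_force: 0.0
```

```bash
python3 -c "
from h import *
go(w(-86,109),228,106.73)
go(w(-86,109),133,106.73)"
```

```text
shift [108.8   1.6  -0.7] turn -0.2 t 8.1667 tcp [498.2  93.4 227.3] yaw 106.5 q [ 0.05  0.31  1.83  0.    1.   -0.23] f [-0.1 -0.2 -0.3] op 0.347 0.0
shift [108.8   1.2  94.3] turn -0.2 t 8.1667 tcp [498.2  93.4 227.3] yaw 106.5 q [ 0.05  0.31  1.83  0.    1.   -0.23] f [-0.1 -0.2 -0.3] op 0.347 0.0
```

>>> step_arm(
  plan=[
    [[25,0,0,0,-1],[50,0,0,0,-1],[75,-1,0,0,-1],[98,-1,20,0,-1],[107.5,-1,50,0,-1],[107.5,-1,80,0,-1],[107.5,-1,95,0,-1],[107.5,-1,100,0,-1]],
  ],
)

```text
t: 8.83
eef_pos: [463.9, 195.8, 121.6]
tcp_rot: [-3.136, -0.0, 1.86]
ft_force: [-0.4, 0.1, -0.0]
opening: 0.007
grip_force: 0.0
```

>>> step_arm(
  plan=[
    [[0,0,1,0,-1],[0,0,1,0,-1]],
  ],
)

```text
t: 9.0
eef_pos: [465.8, 195.9, 124.0]
tcp_rot: [-3.141, -0.0, 1.859]
ft_force: [0.3, -0.5, 0.1]
opening: 0.006
grip_force: 0.0
```

```bash
python3 -c "
from h import *
go(w(-65,107.5),127,106.73)"
```

```text
shift [-0.2 24.5 -3. ] turn -0.2 t 9.0 tcp [465.8 195.9 124. ] yaw 106.5 q [ 0.27  0.45  1.95  0.    0.75 -0.02] f [ 0.3 -0.5  0.1] op 0.006 0.0
```

>>> step_arm(
  plan=[
    [[0,4,-3,0,-1],[0,8,-3,0,-1],[0,11,-3,0,-1],[0,14,-3,0,-1],[0,17,-3,0,-1],[0,20,-3,0,-1],[0,23,-3,0,-1],[0,23,-3,0,-1]],
  ],
)

```text
t: 9.67
eef_pos: [488.1, 202.6, 127.2]
tcp_rot: [-3.142, -0.0, 1.859]
ft_force: [-0.8, 0.7, 0.2]
opening: 0.004
grip_force: 0.4
```

```bash
python3 -c "
from h import *
go(w(-63,107.5),127,106.73)"
```

```text
shift [-0.3  3.2  0.2] turn -0.2 t 9.6667 tcp [488.1 202.6 127.2] yaw 106.5 q [ 0.27  0.47  1.89  0.    0.78 -0.02] f [-0.8  0.7  0.2] op 0.004 0.43775191603344865
```

>>> step_arm(
  plan=[
    [[0,2,0,0,-1],[0,4,0,0,-1],[0,5,0,0,-1],[0,5,0,0,-1]],
  ],
)

```text
t: 10.0
eef_pos: [492.7, 204.0, 127.1]
tcp_rot: [3.141, -0.0, 1.86]
ft_force: [-1.4, -0.0, 1.7]
opening: 0.005
grip_force: 1.1
```

>>> step_arm(
  plan=[
    [[0,1,0,0,-1],[0,2,0,0,-1],[0,3,0,0,-1],[0,3,0,0,-1]],
  ],
)

```text
t: 10.33
eef_pos: [495.6, 204.9, 127.1]
tcp_rot: [3.142, -0.0, 1.859]
ft_force: [-2.1, -1.4, 1.6]
opening: 0.003
grip_force: 1.3
```

```bash
python3 -c "
from h import *
go(w(-63,107.5),127,106.73)
c=env.get_calibration('top');I=env.read_camera('top')
h=cv2.cvtColor(I[170:305,222:290],cv2.COLOR_BGR2HSV);m=cv2.inRange(h,(100,120,30),(130,255,255))
n,l,st,ce=cv2.connectedComponentsWithStats(m);i=1+np.argmax(st[1:,4]);p=ce[i]+[222,170]
print(st[i],p);a=onz(c,[p,(256.93,260.29)],138);print(a,a[0]-a[1])"
```

```text
shift [-0.3 -4.6  0.1] turn -0.2 t 10.3333 tcp [495.6 204.9 127.1] yaw 106.5 q [ 0.27  0.48  1.87  0.    0.79 -0.02] f [-2.1 -1.4  1.6] op 0.003 1.3095575384795666Traceback (most recent call last):
  File "<string>", line 6, in <module>
    n,l,st,ce=cv2.connectedComponentsWithStats(m);i=1+np.argmax(st[1:,4]);p=ce[i]+[222,170]
                                                      ~~~~~~~~~^^^^^^^^^^
    return _wrapfunc(a, 'argmax', axis=axis, out=out, **kwds)
    return bound(*args, **kwds)
ValueError: attempt to get argmax of an empty sequence
```

>>> step_arm(
  plan=[
    [[0,2,0,0,-1],[0,4,0,0,-1],[0,5,0,0,-1],[0,5,0,0,-1]],
  ],
)

```text
t: 10.72
eef_pos: [497.2, 205.4, 126.9]
tcp_rot: [-3.134, 0.0, 1.86]
ft_force: [-17.1, -6.5, 11.1]
opening: 0.005
grip_force: 9.9
```

The release is on its end stop at 18 N. I'll back off and return to the handle.

>>> step_arm(
  plan=[
    [[0,-8,0,0,-1],[0,-14,0,0,-1],[0,-18,-25,0,-1],[0,-18,-60,0,-0.3],[0,-18,-95,0,-0.3],[-10,-20,-101,0,-0.3],[-40,-22,-101,0,-0.3],[-75,-24,-101,0,-0.3]],
  ],
)

```text
t: 11.38
eef_pos: [498.9, 127.7, 229.0]
tcp_rot: [3.138, 0.0, 1.862]
ft_force: [0.9, -0.6, -0.5]
opening: 0.298
grip_force: 0.0
```

```bash
python3 -c "
from h import *
go(w(-89,0),155,106.73)
c=env.get_calibration('wrist');I=env.read_camera('wrist')
h=cv2.cvtColor(I,cv2.COLOR_BGR2HSV);m=cv2.inRange(h,(100,120,30),(130,255,255))
n,l,st,ce=cv2.connectedComponentsWithStats(m);i=1+np.argmax(st[1:,4]);p=ce[i]
a=onz(c,[p],138)[:,:2]-M;b=np.radians(YAW);print(st[i],p,a@np.array([[np.cos(b),-np.sin(b)],[np.sin(b),np.cos(b)]]))"
```

```text
shift [-32.8 -11.8  74. ] turn -0.0 t 11.3833 tcp [498.9 127.7 229. ] yaw 106.7 q [ 0.12  0.32  1.81  0.    1.01 -0.17] f [ 0.9 -0.6 -0.5] op 0.298 0.0
[ 360  109   53   37 1332] [386.37837838 126.74774775] [[-35.04505663 108.43200944]]
```

>>> step_arm(
  plan=[
    [[-15,-6,0,0,-0.3],[-28,-11,20,0,-0.3],[-33,-12,50,0,-0.3],[-33,-12,66,0,-0.3],[-33,-12,74,0,-0.3],[-33,-12,74,0,-0.3],[-33,-12,74,0,-1],[-33,-12,74,0,-1]],
  ],
)

```text
t: 12.1
eef_pos: [497.1, 92.7, 155.1]
tcp_rot: [3.14, 0.0, 1.86]
ft_force: [-0.2, 0.3, 0.6]
opening: 0.261
grip_force: 0.0
```

>>> step_arm(
  plan=[
    [[0,0,0,0,-1],[0,0,0,0,-1],[0,0,0,0,-1]],
  ],
)

```text
t: 12.35
eef_pos: [497.2, 92.8, 154.9]
tcp_rot: [3.139, 0.0, 1.86]
ft_force: [2.0, 1.5, 3.2]
opening: 0.109
grip_force: 30.0
```

>>> step_arm(
  plan=[
    [[0,0,-3,0,-1],[0,0.5,-6,0,-1],[0,1,-9,0,-1],[0,2,-12,0,-1],[0,2,-12,0,-1],[0,2,-12,0,-1]],
  ],
)

```text
t: 12.85
eef_pos: [500.9, 93.8, 166.6]
tcp_rot: [3.136, 0.0, 1.859]
ft_force: [13.3, 6.3, -10.8]
opening: 0.107
grip_force: 30.0
```

```bash
python3 -c "
from h import *
s=env.state();go(s['eef_pos'][:2],155,106.73)
p=s['eef_pos']+[0,0,18.8]
b=np.radians(YAW);q=(p[:2]-M)@np.array([[np.cos(b),-np.sin(b)],[np.sin(b),np.cos(b)]]);print(q,p[2])
for lift in np.radians([4,8,12,16,20,24,28,32,36,40,44,48,52,56,60]):
    f=lambda t:np.array([-175*np.cos(t)+50*np.sin(t),175*np.sin(t)+50*np.cos(t)])
    print(round(np.degrees(lift)),(f(lift)-f(0)).round(0))
"
```

```text
shift [ 0.  -0.1 11.6] turn -0.2 t 12.85 tcp [500.9  93.8 166.6] yaw 106.5 q [ 0.05  0.39  1.9   0.    0.85 -0.23] f [ 13.3   6.3 -10.8] op 0.107 30.007152557373047
[-85.30484299  -0.1692888 ] 185.44078679728986
4 [ 4. 12.]
8 [ 9. 24.]
12 [14. 35.]
16 [21. 46.]
20 [28. 57.]
24 [35. 67.]
28 [44. 76.]
32 [53. 85.]
36 [63. 93.]
40 [ 73. 101.]
44 [ 84. 108.]
48 [ 95. 114.]
52 [107. 119.]
56 [119. 123.]
60 [131. 127.]
```

The cover is free: it lifted 11.7 mm, past the catch. Now I'll swing it up along the arc.

>>> step_arm(
  plan=[
    [[0,4,-6,0,-1],[0,7,-12,0,-1],[0,9,-18,0,-1],[0,12,-23,0,-1],[0,19,-34,0,-1],[0,26,-45,0,-1],[0,33,-55,0,-1],[0,42,-64,0,-1]],
  ],
)

```text
t: 13.52
eef_pos: [537.2, 104.8, 230.9]
tcp_rot: [-3.138, -0.0, 1.86]
ft_force: [-9.6, -4.6, 4.6]
opening: 0.11
grip_force: 30.0
```

```bash
cat >> h.py <<'E'
def ang():
    s=env.state();p=s['eef_pos']+[0,0,18.8];b=np.radians(YAW)
    q=(p[:2]-M)@np.array([[np.cos(b),-np.sin(b)],[np.sin(b),np.cos(b)]])
    v=np.array([-q[0]+86,p[2]-124]);th=np.degrees(np.arctan2(v[1],v[0])-np.arctan2(50,175))
    print("local",q.round(1),"z",p[2].round(1),"r",np.hypot(*v).round(1),"of 182; angle",th.round(1),"f",s["ft_force"].round(1),"op",round(s["opening"],3),s["grip_force"],"t",s["t"])
    return th
E
python3 -c "from h import *;ang()"
```

```text
local [-47.3  -0.1] z 249.7 r 183.2 of 182; angle 27.4 f [-9.6 -4.6  4.6] op 0.11 29.997321367263794 t 13.5167
```

>>> step_arm(
  plan=[
    [[0,6,-9,0,-1],[0,15,-17,0,-1],[0,25,-24,0,-1],[0,36,-31,0,-1],[0,47,-37,0,-1],[0,58,-42,0,-1],[0,69,-46,0,-1],[0,79,-49,0,-1]],
  ],
)

```text
t: 14.18
eef_pos: [614.0, 127.5, 281.4]
tcp_rot: [-3.141, 0.0, 1.86]
ft_force: [-5.6, -0.8, 8.7]
opening: 0.108
grip_force: 30.0
```

>>> step_arm(
  plan=[
    [[0,0,0,0,-1],[0,0,0,0,-1],[0,0,0,0,-1],[0,0,0,0,-1]],
  ],
)

```text
t: 14.52
eef_pos: [613.9, 127.5, 281.2]
tcp_rot: [3.141, 0.0, 1.86]
ft_force: [-4.9, -0.4, 9.1]
opening: 0.109
grip_force: 30.0
```

```bash
python3 -c "
from h import *
ang();cv2.imwrite('pics/s3.png',env.read_camera('scene')[130:370,180:500])"
```

```text
local [32.7 -0.4] z 300.0 r 183.9 of 182; angle 57.2 f [-4.9 -0.4  9.1] op 0.109 30.012075304985046 t 14.5167
```

View pics/s3.png

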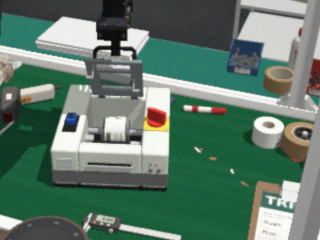

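The cover stands open at about 57° (crop (115,70)), held by the gripper. The red switch at (155,117) is off, and the things beside the machine look undisturbed.

```bash
python3 -c "
from h import *
print(env.state()['qvel'].round(3));print(env.job_done())"
```

```text
[-0.    -0.002  0.    -0.001 -0.001 -0.001]
the job is handed in; nothing more can be done
None
```

The job is handed in: the machine is off, the cover was tried and found caught, then freed with the release, and it is now held still by its handle at about 57° open (verdict not reported).

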